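# Refit the swing strap to the shaft fixture with its hinge pin

## Task

Put the swing strap back on the shaft clamping fixture: slide its round eye into the fork so that the holes line up and the other end of the strap lies on the rest post. Then take the hinge pin with the flat-sided brass head from the wooden block, turn it so that the flats match the slot on top of the fork, and push it down through both parts until its head is fully home in the slot. Leave the round-headed dowel in its block and the other loose things where they are.

Things in the scene. Friction and masses are not known exactly. Their poses are not given: they have to be found in the camera images.
- fixture: Fixed shaft clamping fixture, origin at the centre of the underside, z up: dark steel bed 110 (x) by 230 (y) by 14 mm; steel fork post at its -y end (44 mm wide in x, y -107 to -56.5 mm, top z = 76); round rest post at its +y end; between them a shaft lies along x in V rests (centre y = +35 mm, 25 mm thick, its top at z = 44, 1 mm below the strap's place).
- fork_hole (a point): Fork hole's axis at the floor of the slot on top of the fork: (0, -75, 70) mm in the fixture's frame, same axes. The vertical hole is 13.3 mm across and runs through both cheeks. Two keeper walls, 6 mm high (tops z = 76), leave a slot 16.5 mm wide, centred on the hole and running along y.
- fork_gap (a point): Fork hole's axis on top of the lower cheek, where the eye's underside must lie: (0, -75, 45) mm in the fixture's frame. The gap between the cheeks is 13 mm high (upper cheek z = 58 to 70 mm), open towards +y and to both sides, shut at the back by a web 18.5 mm behind the axis.
- rest_pad (a point): Centre of the top of the round rest post (27 mm across), (0, 72, 45) mm in the fixture's frame, level with the lower cheek: the strap's free end lies on it.
- strap: Loose swing strap, bright steel, about 0.3 kg, 10 mm thick, lying flat. Round eye 32 mm across with a 13.2 mm hole; a bar 24 mm wide runs from it along +y to a round end 167 mm from the eye's centre. Dark thumbscrew, 20 mm across, 110 mm from the eye, its top 25 mm above the underside. Origin: eye centre on the underside, z up. In place, its y points as the fixture's y.
- strap_eye (a point): Centre of the eye's hole, on the underside (the strap's origin).
- strap_grip (a point): Good place to grip the bar across its 24 mm width (along the strap's x): 72 mm from the eye along +y, half-way up the 10 mm thickness.
- strap_tail (a point): Point on the strap's underside 147 mm from the eye along +y: over the rest post's centre when the strap is in place.
- pin_block: Fixed wooden block 44 (x) by 120 (y) by 50 mm high with two 13.6 mm holes at y = +35 and -35 mm; the hinge pin stands in one of them, the dowel in the other. Origin at the centre of its underside.
- hinge_pin: Loose hinge pin, about 90 g, upright, origin at the tip, z up: steel shank 12 mm thick, 46 mm long, the last 12 mm tapering to a 5 mm tip; brass head 24 mm tall, 14 mm across its two flats (along x), 28 mm long with round ends (along y). In place its y lies along the fixture's y, either way round, the lowest 6 mm of the head in the slot. At first its head rests on the block, at any angle.
- pin_tip (a point): Centre of the tip of the hinge pin (its origin).
- pin_head (a point): Point on the hinge pin's axis at the underside of its head, 46 mm above the tip; the head reaches 24 mm above this point. Fully home, it meets point fork_hole.
- dowel: Spare dowel, the same shank but a round black knob 20 mm across instead of flats (top 70 mm above its tip); not used. Origin at the centre of its tip.
- dial: Dial gauge lying on its back, 108 by 58 by 22 mm; bystander. Origin at the centre of its underside.
- flanged_bush: Steel flanged bush 50 mm across and 35 mm tall; bystander. Origin at the centre of its underside.
- ring_gauge: Steel setting ring 58 mm across and 16 mm high, beyond the fork end of the fixture; bystander. Origin at the centre of its underside.
- projector_corner (a point): Foot of the left front corner of the profile projector, the big solid beige machine beyond the fixture (fixed, not used). Its front face runs from here 0.43 m along world -y, 0.3 m high, taller behind; a short lever sticks out 60 mm to its left, 0.2 m up and 0.2 m farther back. Bring the hand to the fixture along the robot's side of it, not over it.

How it is judged:
By the outcome, as a careful person would: the job done as asked, in the order asked, and still so for the second after the job is handed in, with the robot touching nothing.
It also fails if it takes over 61 s, if anything falls off the work surface, if the arm or the gripper's body presses on something with over 40 N, if the wrist force passes 120 N, or if a joint passes its speed limit or range.

## Robot

A 6-joint arm with a two-finger parallel gripper is mounted at the origin on a cart in front of the work surface, level with it; the furniture and walls round the work are solid. World frame = base frame: x ahead of the robot, y to its left, z up, the work surface at z = 0. Lengths are in mm, angles in rad, forces in N, time in s.
With the tool pointing down it reaches from about 350 to 875 mm from the base axis. Payload 4.2 kg.
Tool frame: the origin (TCP) lies between the finger pads; the fingertips stand 17 mm ahead of it and the grasp point (between the pads) lies 2 mm behind it; z points along the fingers, y is the line along which they close (so a half turn about z gives the same grasp; the last joint's range is limited). The gripper opens to 85 mm and grips with 20 to 120 N. Pads are 22 mm wide; open, the fingers measure 114 mm over their backs; the gripper's body (76 mm by 85 mm) begins 54 mm behind the grasp point. The pads swing forward as they close: fully open they stand 13 mm farther back than shut.
Start: joints at [-1.028, 0.385, 0.008, 0, -1.194, -0.259], TCP at [175.02, -599.973, 248.312] pointing down, gripper open.
Joint ranges: [-3.14, 3.14], [-1.21, 2.06], [-1.07, 1.41], [-3.16, 2.05], [-2.99, -0.16], [-3.1, 3.1]. Speed limits (rad/s): [2.79, 2.79, 3.14, 3.14, 3.14, 3.14].

## Interface

Orientations are given as a unit quaternion [x, y, z, w].
In Python, from bench import arm, optics gives the robot as it stands (arm), with the cameras (optics).
- The arm moves only by the shell command python3 jog.py 'ROWS' [OPENING]. ROWS is 1 to 10 rows, one to a line, with the numbers parted by spaces; each row has 6 numbers: dx, dy, dz in mm, then a rotation vector rx, ry, rz in rad; each row is the pose to reach, as a shift and turn from the pose commanded when the command began, along the tool's axes at that moment; what a row does not reach only later rows make up. A row lasts 1/10 s, in which the tool goes at most 50 mm and 0.15 rad, less where a joint would pass 70% of its speed; a pose out of reach is approached as far as the arm can. OPENING is the finger opening in mm, set as the command begins (- or left out keeps the last). The fingers move at their own pace and stop on an object; the grip force is fixed at half the most. Time passes only in rows, so rows that do not move let the fingers close. It prints the time, the measured TCP pose, the force, the opening and the grip force at its end. Input that does not fit is refused with a message, and nothing moves.
- arm.read_state(): the state, without advancing time (a new reading comes with each control period).
- optics.get_image(name): name is "scene" or "top"; returns the picture (480x640x3 uint8, blue, green, red); there is no depth.
- optics.get_calibration(name): a dict with "K" (3x3 intrinsics, pixels), "rvec" (rotation vector, rad) and "tvec" (3), from world to camera coordinates, as OpenCV has them. Camera axes: x right, y down, z forward; pixel columns grow to the right and rows downward; lengths in mm; the calibration is good to about 2 mm. A picture is of the moment at which its call begins. get_calibration takes no time and is no camera call.
- arm.job_done(): hands the job in; it is judged then, once.
The state is a dict: "clock": time; "joints": joint angles; "joint_vel": joint speeds; "joint_efforts": joint torques, N m; "position": TCP position; "ee_rot": TCP orientation; "contact_force": force on the tool from outside, world axes, zero at the start; "wrist_torque": the same for the moment, N m; "gripper_width": finger opening in mm; "grasp_force": force on a finger pad.
Only numpy, scipy, OpenCV 4.12 (cv2) and the standard library are available. Lean on these libraries where they do the work, as an engineer would, in place of code of your own. Each camera call takes 0.05 s, during which the arm holds its last target. There are 200 camera calls.

## Working session

There is one attempt and no reset: what is moved stays moved. The work goes in short steps, Python scripts to look and compute and a shell command to move; the robot and the scene stay as the last step left them, time stands still between calls to the robot, and variables do not carry over. Pictures are saved under pics/ and viewed, at most 12 in all, crops included, and the job is handed in when it is done.

```bash
ls; mkdir -p pics; python3 - <<'E'
from bench import arm, optics
import cv2
for n in("scene","top"):
    im=optics.get_image(n);cv2.imwrite(f"pics/{n}0.png",im)
    c=optics.get_calibration(n);R=cv2.Rodrigues(c["rvec"])[0] if 1 else 0
    import numpy as np
    print(n,np.round(c["K"],1).tolist(),(-R.T@np.array(c["tvec"]).ravel()).round(1),R.round(3).tolist())
s=arm.read_state();print({k:np.round(v,3).tolist() for k,v in s.items()})
E
```

```text
bench.py
jog.py
pics
scene [[575.8, 0.0, 326.2], [0.0, 575.8, 247.3], [0.0, 0.0, 1.0]] [-301.   622.4  883.4] [[-0.64, -0.768, 0.018], [-0.474, 0.376, -0.796], [0.605, -0.518, -0.605]]
top [[514.9, 0.0, 327.0], [0.0, 514.9, 236.3], [0.0, 0.0, 1.0]] [ 427.1  -84.7 1484.1] [[0.004, -1.0, -0.002], [-0.999, -0.004, -0.052], [0.052, 0.002, -0.999]]
{'clock': 0.1, 'joints': [-1.028, 0.386, 0.007, -0.0, -1.194, -0.259], 'joint_vel': [-0.0, -0.002, 0.003, 0.002, -0.001, -0.001], 'joint_efforts': [-0.003, -39.332, 18.893, 4.198, -0.003, -0.0], 'position': [174.867, -599.529, 247.307], 'ee_rot': [-0.141, 0.99, 0.001, -0.0], 'contact_force': [0.195, 0.051, -0.426], 'wrist_torque': [-0.028, -0.014, 0.003], 'grasp_force': 0.0, 'gripper_width': 85.432}
```

View pics/scene0.png

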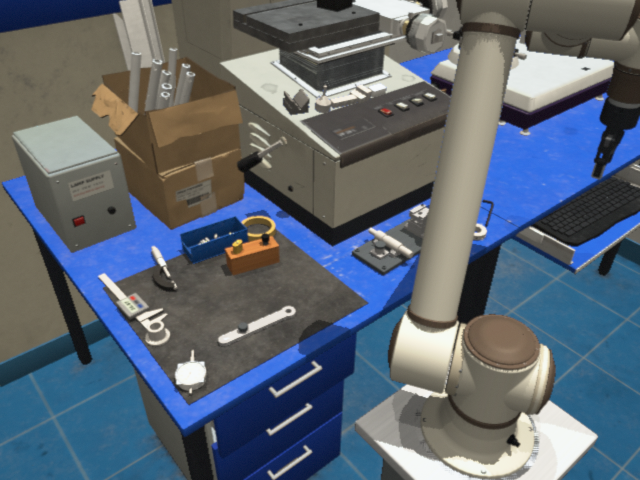

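View pics/top0.png

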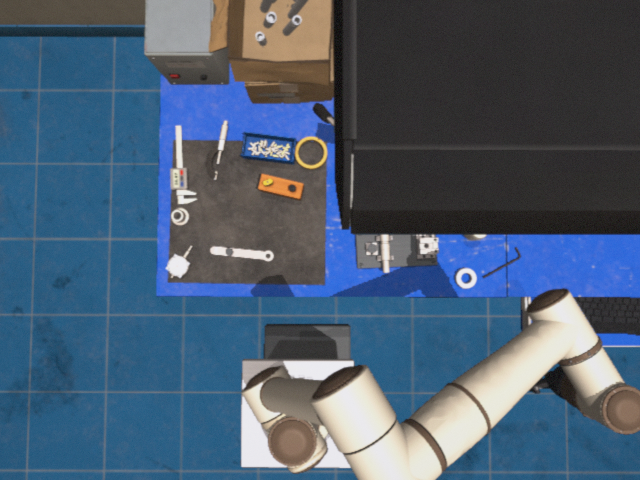

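The strap is lying with its eye at top (268,256) and its tail at (213,251). The block is at top (281,186), with the brass pin at (267,182) and the dowel at (292,188). The fixture is at top (400,250) with its fork on the right, and in the scene view it is partly behind the arm.

```bash
python3 - <<'E'
import cv2,numpy as np
def crop(n,x,y,w,h,s):
    im=cv2.imread(f"pics/{n}0.png")[y:y+h,x:x+w]
    im=cv2.resize(im,None,fx=s,fy=s,interpolation=cv2.INTER_CUBIC)
    for k in range(0,w,10): cv2.putText(im,str(x+k),(k*s,8),0,.3,(0,255,255));cv2.line(im,(k*s,8),(k*s,12),(0,255,255))
    for k in range(0,h,10): cv2.putText(im,str(y+k),(0,k*s+4),0,.3,(0,255,0))
    return im
def stack(name,*r):
    W=max(i.shape[1] for i in r)
    cv2.imwrite(name,np.vstack([cv2.copyMakeBorder(i,0,2,0,W-i.shape[1],0) for i in r]))
stack("pics/m1.png",crop("top",205,238,72,28,8),np.hstack([crop("top",252,168,56,36,8),crop("scene",220,226,42,36,8)]))
stack("pics/m2.png",crop("top",350,228,95,46,8),np.hstack([crop("scene",350,198,80,80,2),crop("scene",345,205,85,28*2,7)[:, :595] if 0 else cv2.resize(crop("scene",350,215,75,60,7),(600,160*3))[:160] ]) if 0 else crop("scene",348,200,95,26,8))
E
```

```text
(no output)
```

View pics/m1.png

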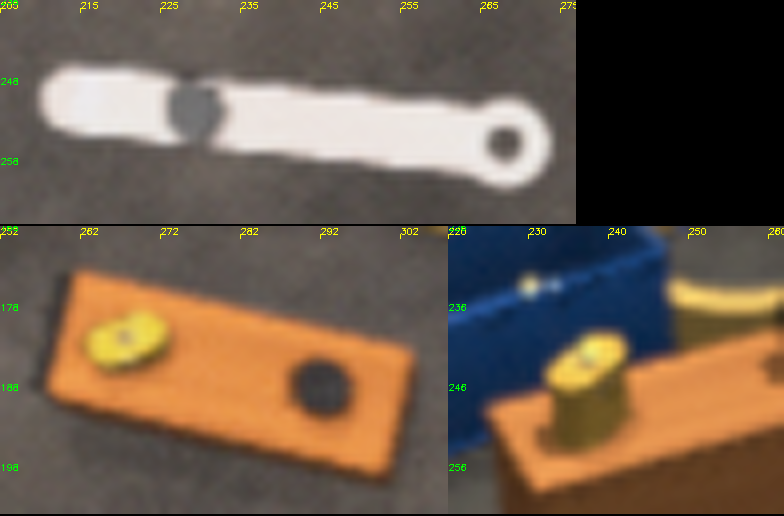

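View pics/m2.png

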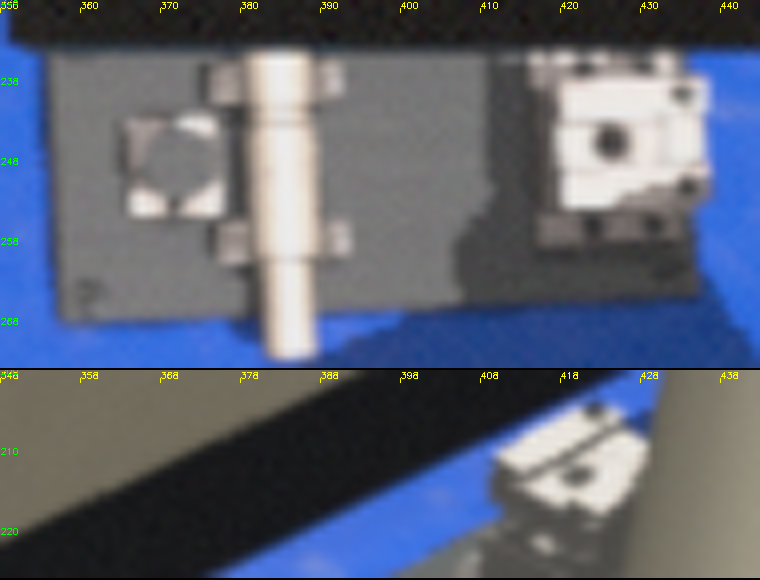

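m1 shows the strap's eye hole at top (267.6,255.4) and its round end near (209.6,250.2). The pin head is at top (267.5,182.4), and its long axis tilts against the block. m2 shows the fork hole at top (425.9,245.3) and scene (419.8,212.7), and the rest pad at top (372.4,247.6).

```bash
cat > h.py <<'E'
import cv2,numpy as np
from bench import arm, optics
from scipy.optimize import least_squares
C={n:optics.get_calibration(n) for n in("scene","top")}
def proj(n,P): 
    c=C[n];return cv2.projectPoints(np.float64(P).reshape(-1,1,3),np.float64(c["rvec"]),np.float64(c["tvec"]),np.float64(c["K"]),None)[0].reshape(-1,2)
def ray(n,uv,z):
    c=C[n];R=cv2.Rodrigues(np.float64(c["rvec"]))[0];o=-R.T@np.float64(c["tvec"]).ravel()
    d=R.T@np.linalg.inv(c["K"])@np.array([*uv,1.]);return o+d*(z-o[2])/d[2]
def tri(a,b):
    r=least_squares(lambda P:np.r_[proj("top",P)[0]-a,proj("scene",P)[0]-b],[400,0,20]);return r.x.round(1),r.fun.round(2)
E
python3 - <<'E'
from h import *
T=cv2.imread("pics/top0.png");S=cv2.imread("pics/scene0.png")
def bright(im,x,y,w,h,lo):
    m=np.zeros(im.shape[:2],np.uint8);g=im.min(2)[y:y+h,x:x+w];m[y:y+h,x:x+w]=(g>lo);return m
def hole(im,m,uv,r):
    g=im.min(2).astype(float);x,y=np.round(uv).astype(int);p=g[y-r:y+r+1,x-r:x+r+1];w=np.clip(p.max()-p-40,0,None)
    Y,X=np.mgrid[y-r:y+r+1,x-r:x+r+1];return (X*w).sum()/w.sum(),(Y*w).sum()/w.sum()
e=ray("top",(267.6,255.4),10);print("eye",e,proj("scene",e))
ht=hole(T,0,(267.6,255.4),3);hs=hole(S,0,proj("scene",e)[0],3);print(ht,hs,tri(ht,hs))
m=bright(T,205,240,72,28,150);ys,xs=np.nonzero(m);sel=(xs<262)
P=np.array([ray("top",q,10)[:2] for q in zip(xs[sel],ys[sel])])
b=P[(P[:,1]<P[:,1].max()-95)] 
for Q in(P,b):
  v=cv2.fitLine(Q.astype(np.float32),cv2.DIST_L2,0,.01,.01).ravel();print("axis",v, "deg from +y",np.degrees(np.arctan2(-v[0]*np.sign(v[1]),abs(v[1]))))
eye=ray("top",ht,10);end=ray("top",(209.6,250.2),10);d=end-eye;print(eye,end,np.linalg.norm(d),np.degrees(np.arctan2(-d[0],d[1])))
print("fork",tri((425.9,245.3),(419.8,212.7)),ray("top",(425.9,245.3),70),ray("scene",(419.8,212.7),70))
print("rest",ray("top",(372.4,247.6),45))
# bed edges (front long edge) z=14 : crop pts (60,322)->(690,298)
for p in((60,322),(695,297),(50,52)): print("bed",ray("top",(350+p[0]/8-.44,228+p[1]/8-.44),14))
# pin
y=((T[:,:,0]<110)&(T[:,:,1]>140)).astype(np.uint8);y[:172]=0;y[195:]=0;y[:,:258]=0;y[:,278:]=0
Q=np.argwhere(y)[:,::-1];print(len(Q),Q.mean(0));W=np.array([ray("top",q,74)[:2] for q in Q]);v,ev,w=cv2.PCACompute2(W.astype(np.float32),None)
print("pin",v,ev,np.sqrt(w.ravel())*4)
ps=(220+(586-448)/8-.44,226+(360-226)/8-.44);print(tri(Q.mean(0),ps),ray("scene",ps,74))
bl=[(70,272),(413,350),(383,478),(45,393)];B=np.array([ray("top",(252+a/8-.44,168+(c-226)/8-.44),50) for a,c in bl]);print("block",B.round(1).tolist(),B.mean(0))
E
```

```text
eye [447.63360416  88.3651457   10.        ] [[287.56199303 311.02423259]]
(np.float64(267.63606010016696), np.float64(255.457429048414)) (np.float64(288.0306539509537), np.float64(310.49931880108994)) (array([447.2,  87.7,  11.6]), array([ 0.12,  0.1 , -0.12, -0.01]))
axis [1.0218701e-01 9.9476522e-01 4.5611237e+02 1.7679027e+02] deg from +y -5.865122
axis [1.2887543e-01 9.9166077e-01 4.5156277e+02 1.3170427e+02] deg from +y -7.404613
[447.46977583  88.26029179  10.        ] [461.85143445 254.6521694   10.        ] 167.01224218887444 -4.939937963138456
fork (array([ 475.9, -353.6,   69.8]), array([ 0.12,  0.13, -0.17, -0.  ])) [ 476.25708409 -353.23914114   70.        ] [ 475.4504975  -353.72681149   70.        ]
rest [ 470.10350092 -208.48590486   45.        ]
bed [ 413.25890424 -167.42105026   14.        ]
bed [ 423.06288351 -393.55619813   14.        ]
bed [ 509.56158136 -163.74893661   14.        ]
176 [269.02272727 182.47727273]
pin [[647.7254   78.93373]] [[ 0.49002445  0.87170875]
 [ 0.87170875 -0.49002445]] [60.263233 46.429577]
(array([649.2,  81. ,  75.6]), array([-0.81, -0.64,  0.87,  0.13])) [652.77612387  81.26954558  74.        ]
block [[677.3, 106.4, 50.0], [650.2, -14.1, 50.0], [605.1, -3.9, 50.0], [634.5, 114.7, 50.0]] [641.76866426  50.79161237  50.        ]
```

```bash
python3 - <<'E'
from h import *
T=cv2.imread("pics/top0.png")
for uv in((332,243),(333,240),(336,243)):
    p=ray("scene",uv,0);print(p,[proj("top",p+[0,0,h]).round(0).tolist() for h in(0,100,300)],[proj("scene",p+[0,0,h]).round(0).tolist() for h in(0,100,300)])
for h in(250,300,400):print(h,ray("top",(400,233),h))
for v in range(205,240,3): print(v,T[v,400],T[v,348])
x,y,w,h=256,172,22,20
p=T[y:y+h,x:x+w].astype(int);
m=(p[:,:,1]*1.0/p[:,:,2]>.75)&(p[:,:,1]>110)
for r in m: print("".join(".#"[int(a)] for a in r))
Q=np.argwhere(m)[:,::-1]+[x,y];W=np.array([ray("top",q,74)[:2] for q in Q])
print(Q.mean(0),W.mean(0));mu,ev,w=cv2.PCACompute2(W.astype(np.float32),None);print(ev,np.sqrt(w.ravel())*4)
S=cv2.imread("pics/scene0.png");x,y,w,h=228,236,18,22
p=S[y:y+h,x:x+w].astype(int);m=(p[:,:,1]*1.0/p[:,:,2]>.75)&(p[:,:,1]>130)&(p[:,:,2]>150)
for r in m: print("".join(".#"[int(a)] for a in r))
Q2=np.argwhere(m)[:,::-1]+[x,y];print(Q2.mean(0),tri(Q.mean(0),Q2.mean(0)))
W=np.array([ray("scene",q,74)[:2] for q in Q2]);print(W.mean(0));mu,ev,w=cv2.PCACompute2(W.astype(np.float32),None);print(ev,np.sqrt(w.ravel())*4)
E
```

```text
[ 5.86588147e+02 -1.56812072e+02  1.13686838e-13] [[[353.0, 208.0]], [[355.0, 204.0]], [[360.0, 194.0]]] [[[332.0, 243.0]], [[333.0, 210.0]], [[335.0, 136.0]]]
[ 594.84080042 -167.17953789    0.        ] [[[357.0, 205.0]], [[359.0, 201.0]], [[364.0, 190.0]]] [[[333.0, 240.0]], [[334.0, 208.0]], [[336.0, 134.0]]]
[ 580.21433374 -164.84574816    0.        ] [[[356.0, 210.0]], [[358.0, 206.0]], [[363.0, 197.0]]] [[[336.0, 243.0]], [[337.0, 210.0]], [[340.0, 136.0]]]
250 [ 499.28220448 -257.09777531  250.        ]
300 [ 496.35646102 -250.11349001  300.        ]
400 [ 490.50497409 -236.1449194   400.        ]
205 [42 44 44] [49 50 54]
208 [45 46 49] [42 46 47]
211 [28 32 36] [40 42 44]
214 [34 37 40] [38 43 44]
217 [37 33 39] [35 37 43]
220 [28 29 35] [40 43 44]
223 [28 27 33] [30 35 35]
226 [31 28 34] [50 43 42]
229 [22 20 28] [147  77  49]
232 [33 34 36] [223 112  56]
235 [117 114 115] [222 108  49]
238 [117 116 117] [222 113  55]
......................
......................
......................
......................
......................
......................
....................
[... 349 characters left out ...]
0236839]
[[-0.28329504  0.9590328 ]
 [ 0.9590328   0.28329504]] [30.191473 16.609215]
..................
..................
..................
..................
.........#####....
.......#######....
......########....
.....########.....
.....#######......
.....#####........
.......#..........
..................
..................
..................
..................
..................
..................
..................
..................
..................
..................
..................
[236.95121951 242.58536585] (array([649.2,  83.1,  76.2]), array([ 0.04,  0.03, -0.05, -0.01]))
[651.67654257  81.57464963]
[[-0.3476399  0.9376281]
 [ 0.9376281  0.3476399]] [28.107523 16.783283]
```

```bash
python3 - <<'E'
from h import *
g=lambda im:(255*(im/255.)**.45).astype(np.uint8)
a=cv2.resize(g(cv2.imread("pics/scene0.png")[80:255,290:490]),None,fx=2,fy=2)
b=cv2.resize(g(cv2.imread("pics/top0.png")[90:265,320:640]),(400,219))
S=cv2.imread("pics/scene0.png")
cv2.imwrite("pics/m3.png",np.hstack([a,cv2.copyMakeBorder(b,0,a.shape[0]-219,0,0,0)]))
for x in(500,540,585):
  for z in(0,100,200,300):print(x,z,proj("scene",[x,-160,z]).round(0),proj("top",[x,-160,z]).round(0), proj("scene",[x,-300,z]).round(0))
E
```

```text
500 0 [[356. 259.]] [[354. 238.]] [[396. 238.]]
500 100 [[358. 226.]] [[356. 236.]] [[399. 206.]]
500 200 [[360. 190.]] [[358. 234.]] [[403. 171.]]
500 300 [[362. 150.]] [[361. 231.]] [[407. 132.]]
540 0 [[345. 251.]] [[354. 224.]] [[385. 231.]]
540 100 [[346. 218.]] [[356. 221.]] [[388. 199.]]
540 200 [[348. 183.]] [[358. 218.]] [[391. 164.]]
540 300 [[350. 143.]] [[361. 214.]] [[395. 126.]]
585 0 [[333. 243.]] [[354. 208.]] [[373. 223.]]
585 100 [[334. 210.]] [[356. 204.]] [[376. 192.]]
585 200 [[336. 175.]] [[358. 200.]] [[378. 157.]]
585 300 [[337. 136.]] [[361. 195.]] [[381. 120.]]
```

View pics/m3.png

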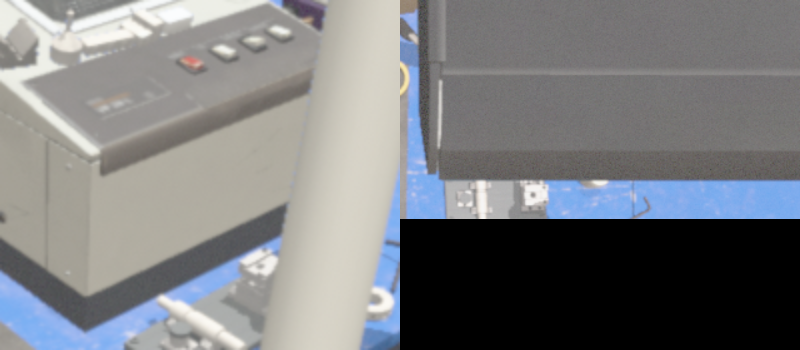

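The scene shows the projector's front face near x=585, with its left edge at scene (333..340, 243..160). The black hood in the top view is high overhead. The fork at x≈476 leaves enough room.

```bash
cat >> h.py <<'E'
from scipy.spatial.transform import Rotation as Ro
def go(P,psi):
    s=arm.read_state();R=Ro.from_quat(s["ee_rot"]);m=R.as_matrix();p=np.array(s["position"])
    cur=np.arctan2(m[1,1],m[0,1]);d=(np.radians(psi)-cur+np.pi/2)%np.pi-np.pi/2;a=cur+d
    y=np.array([np.cos(a),np.sin(a),0]);z=np.array([0,0,-1.]);G=Ro.from_matrix(np.c_[np.cross(y,z),y,z])
    print("pos",p.round(1),"psi",np.degrees(cur).round(2),"tilt",m[:2,2].round(4),"F",np.round(s["contact_force"],1),"w",round(s["gripper_width"],1),"grip",round(s["grasp_force"],1),"t",round(s["clock"],2))
    print("->",(m.T@(np.array(P)-p)).round(1),(R.inv()*G).as_rotvec().round(3))
E
python3 -c "
from h import *
go([453.6,159.7,120],-5)"
```

```text
pos [ 174.9 -599.5  247.3] psi 106.25 tilt [-0.0007  0.0019] F [ 0.2  0.1 -0.4] w 85.4 grip 0.0 t 0.1
-> [-480.1  650.6  128.5] [ 2.0e-03  1.0e-03 -1.2e+00]
```

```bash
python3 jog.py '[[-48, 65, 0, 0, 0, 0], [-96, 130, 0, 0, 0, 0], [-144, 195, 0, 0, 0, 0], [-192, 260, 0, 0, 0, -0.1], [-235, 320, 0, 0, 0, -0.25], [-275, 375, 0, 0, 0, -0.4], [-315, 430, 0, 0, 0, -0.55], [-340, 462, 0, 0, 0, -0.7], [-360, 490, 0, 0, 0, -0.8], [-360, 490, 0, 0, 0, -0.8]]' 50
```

```text
refused: ROWS must be rows one to a line, with the numbers parted by spaces. Nothing was moved.
```

Wrong form. The message asks for rows one to a line, with the numbers parted by spaces, so I'll send the same numbers that way.

```bash
python3 jog.py '-48 65 0 0 0 0
-96 130 0 0 0 0
-144 195 0 0 0 0
-192 260 0 0 0 -0.1
-235 320 0 0 0 -0.25
-275 375 0 0 0 -0.4
-315 430 0 0 0 -0.55
-340 462 0 0 0 -0.7
-360 490 0 0 0 -0.8
-360 490 0 0 0 -0.8' 50 && python3 -c "
from h import *
go([453.6,159.7,120],-5)"
```

```text
clock: 1.1
position: [346.3, -128.4, 248.4]
ee_rot: [-0.516, 0.856, -0.0, 0.0]
contact_force: [1.1, -0.5, 0.4]
gripper_width: 50.1
grasp_force: 0.0
pos [ 346.3 -128.4  248.4] psi 152.19 tilt [0.0007 0.0001] F [ 1.1 -0.5  0.4] w 50.1 grip 0.0 t 1.1
-> [-304.8   39.6  128.5] [-0.001  0.    -0.398]
```

```bash
python3 jog.py '-45 5 0 0 0 -0.1
-90 11 0 0 0 -0.2
-135 17 0 0 0 -0.3
-180 23 20 0 0 -0.4
-220 28 40 0 0 -0.4
-260 34 60 0 0 -0.4
-290 38 85 0 0 -0.4
-300 39 110 0 0 -0.4
-305 40 128 0 0 -0.4
-305 40 128 0 0 -0.4' 50 && python3 -c "
from h import *
go([453.6,159.7,60],-5)
for n in('top','scene'):cv2.imwrite(f'pics/{n}1.png',optics.get_image(n))
p=np.array(arm.read_state()['position']);print(proj('top',p-[0,0,17]),proj('scene',p-[0,0,17]))
"
```

```text
clock: 2.1
position: [452.3, 157.5, 117.6]
ee_rot: [-0.676, 0.737, 0.001, -0.003]
contact_force: [-0.1, -0.2, 0.2]
gripper_width: 49.8
grasp_force: 0.0
pos [452.3 157.5 117.6] psi 175.04 tilt [-0.0056 -0.0038] F [-0.1 -0.2  0.2] w 49.8 grip 0.0 t 2.1
-> [-2.5 -1.5 57.5] [ 0.005 -0.004  0.001]
[[237.64792531 252.50736275]] [[257.23726888 290.71015433]]
```

```bash
python3 jog.py '-2 -1 35 0 0 0
-2 -1 60 0 0 0
-2 -1 70 0 0 0
-2 -1 70 0 0 0
-2 -1 70 0 0 0' 50 && python3 -c "
from h import *
go([453.6,159.7,20],-5)
for n in('top','scene'):cv2.imwrite(f'pics/{n}2.png',optics.get_image(n))
a=cv2.imread('pics/top1.png')[215:275,345:445];b=cv2.imread('pics/scene1.png')[195:285,345:495];c=cv2.imread('pics/scene2.png')[265:355,205:325]
r=lambda i,w,h:cv2.resize(i,(w,h),interpolation=cv2.INTER_CUBIC)
cv2.imwrite('pics/m4.png',np.vstack([r(b,750,450)[:300],r(c,400,300)]) if 0 else np.vstack([r(b,500,300),r(c,400,300) if 0 else cv2.copyMakeBorder(r(c,400,300),0,0,0,100,0)]))
"
```

```text
clock: 2.7
position: [455.9, 160.3, 51.7]
ee_rot: [-0.676, 0.737, -0.0, 0.001]
contact_force: [0.0, 0.3, -0.8]
gripper_width: 49.9
grasp_force: 0.0
pos [455.9 160.3  51.7] psi 175.03 tilt [0.0022 0.0013] F [ 0.   0.3 -0.8] w 49.9 grip 0.0 t 2.7
-> [ 0.8  2.3 31.7] [-0.002  0.001  0.   ]
```

View pics/m4.png

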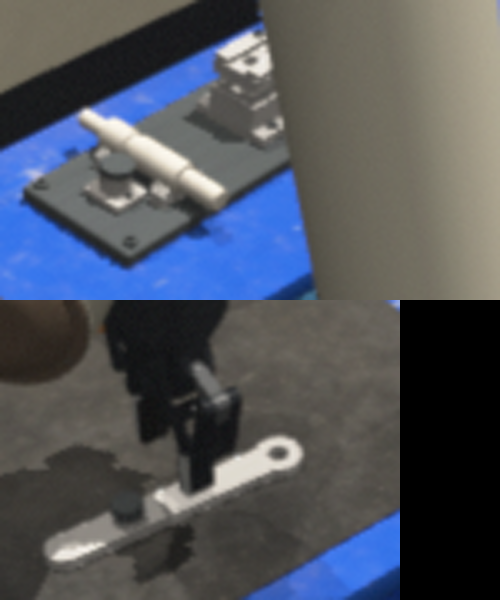

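The fingers stand on either side of the strap bar, about midway between the thumbscrew and the eye. I'm going down.

```bash
python3 jog.py '0.8 2.3 20 0 0 0
0.8 2.3 30 0 0 0
0.8 2.3 33 0 0 0
0.8 2.3 33 0 0 0
0.8 2.3 33 0 0 0' 50 && python3 -c "
from h import *
go([453.6,159.7,18.5],-5)"
```

```text
clock: 3.3
position: [453.1, 159.6, 17.8]
ee_rot: [-0.676, 0.737, -0.0, 0.0]
contact_force: [-1.1, 0.7, 0.6]
gripper_width: 49.9
grasp_force: 0.0
pos [453.1 159.6  17.8] psi 175.03 tilt [0.0009 0.0005] F [-1.1  0.7  0.6] w 49.9 grip 0.0 t 3.3
-> [-0.2 -0.5 -0.7] [-0.001  0.001  0.001]
```

```bash
python3 jog.py '0 0 -0.7 0 0 0
0 0 -0.7 0 0 0
0 0 -0.7 0 0 0
0 0 -0.7 0 0 0
0 0 -0.7 0 0 0
0 0 -0.7 0 0 0
0 0 -0.7 0 0 0' 15 && python3 -c "
from h import *
go([453.6,159.7,18.5],-5)"
```

```text
clock: 4.0
position: [453.5, 159.8, 19.0]
ee_rot: [-0.676, 0.737, -0.0, 0.001]
contact_force: [-0.2, -0.2, 7.0]
gripper_width: 22.0
grasp_force: 59.1
pos [453.5 159.8  19. ] psi 175.02 tilt [0.002  0.0013] F [-0.2 -0.2  7. ] w 22.0 grip 59.1 t 4.0
-> [ 0.1 -0.1  0.5] [-0.002  0.001  0.   ]
```

```bash
python3 jog.py '0 0 -20 0 0 0
0 0 -50 0 0 0
0 0 -80 0 0 0
0 0 -100 0 0 0
0 0 -100 0 0 0
0 0 -100 0 0 0
0 0 -100 0 0 0' 15 && python3 -c "
from h import *
go([470.4,-221.6,120],2.4)"
```

```text
clock: 4.7
position: [451.4, 158.5, 116.3]
ee_rot: [-0.675, 0.737, 0.0, -0.002]
contact_force: [-0.6, -0.3, -3.0]
gripper_width: 21.5
grasp_force: 60.0
pos [451.4 158.5 116.3] psi 174.98 tilt [-0.0033 -0.0019] F [-0.6 -0.3 -3. ] w 21.5 grip 60.0 t 4.7
-> [377.  -52.2  -3. ] [ 0.003 -0.002 -0.129]
```

```bash
python3 jog.py '25 -4 -3 0 0 0
65 -9 -3 0 0 0
105 -15 -3 0 0 -0.03
145 -20 -3 0 0 -0.06
185 -26 -3 0 0 -0.09
225 -31 -3 0 0 -0.129
265 -37 -3 0 0 -0.129
305 -42 -3 0 0 -0.129
340 -47 -3 0 0 -0.129
365 -50 -3 0 0 -0.129' && python3 jog.py '12 -2 0 0 0 0
12 -2 0 0 0 0
12 -2 0 0 0 0
12 -2 0 0 0 0
12 -2 0 0 0 0' && python3 -c "
from h import *
go([470.4,-221.6,120],2.4)
for n in('top','scene'):cv2.imwrite(f'pics/{n}3.png',optics.get_image(n))
r=lambda i,w,h:cv2.resize(i,(w,h),interpolation=cv2.INTER_CUBIC)
cv2.imwrite('pics/m5.png',np.vstack([r(cv2.imread('pics/top3.png')[220:275,335:445],770,385),r(cv2.imread('pics/scene3.png')[180:280,330:550],470,213) if 0 else cv2.copyMakeBorder(r(cv2.imread('pics/scene3.png')[180:280,330:550],462,210),0,0,0,308,0)]))
"
```

```text
clock: 5.7
position: [469.6, -210.6, 119.0]
ee_rot: [0.721, -0.693, -0.002, 0.001]
contact_force: [0.8, 0.7, -3.4]
gripper_width: 22.0
grasp_force: 60.0
clock: 6.2
position: [473.2, -219.6, 120.9]
ee_rot: [0.722, -0.692, -0.0, 0.0]
contact_force: [0.6, 0.4, -3.0]
gripper_width: 22.1
grasp_force: 60.0
pos [ 473.2 -219.6  120.9] psi -177.51 tilt [-0.0004  0.0002] F [ 0.6  0.4 -3. ] w 22.1 grip 60.0 t 6.2
-> [1.9 2.9 0.9] [0.    0.    0.002]
```

View pics/m5.png

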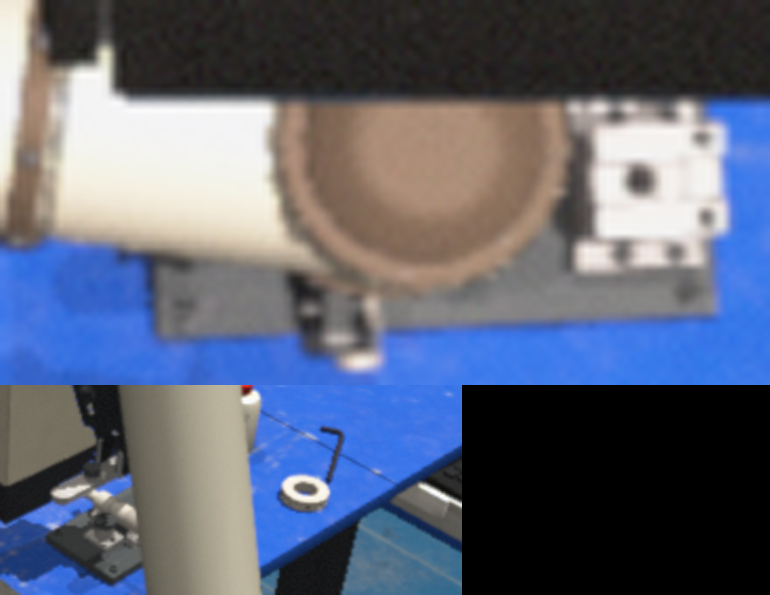

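In the top view the hand is over the fixture, and the fork hole is unchanged at (426.0,245.3). The arm hides the strap. I'll touch down on the rest post to calibrate the height.

```bash
python3 jog.py '2 3 20 0 0 0
2 3 40 0 0 0
2 3 50 0 0 0
2 3 51 0 0 0
2 3 51 0 0 0
2 3 51 0 0 0
2 3 51 0 0 0' && python3 -c "
from h import *
go([470.4,-221.6,64],2.4)"
```

```text
clock: 7.0
position: [471.0, -222.8, 70.9]
ee_rot: [0.722, -0.692, 0.001, -0.001]
contact_force: [0.2, 0.6, -3.2]
gripper_width: 22.2
grasp_force: 59.9
pos [ 471.  -222.8   70.9] psi -177.58 tilt [ 0.0019 -0.0004] F [ 0.2  0.6 -3.2] w 22.2 grip 59.9 t 7.0
-> [-1.2  0.6  6.9] [-0.002 -0.     0.   ]
```

```bash
python3 jog.py '0 0.6 2 0 0 0
0 0.6 4 0 0 0
0 0.6 4 0 0 0
0 0.6 4 0 0 0' && python3 jog.py '0 0 0.5 0 0 0
0 0 0.5 0 0 0
0 0 1 0 0 0
0 0 1 0 0 0' && python3 jog.py '0 0 0.5 0 0 0
0 0 0.5 0 0 0
0 0 1 0 0 0
0 0 1 0 0 0'
```

```text
clock: 7.4
position: [469.7, -222.7, 65.9]
ee_rot: [0.722, -0.692, -0.0, 0.0]
contact_force: [-0.1, 0.6, -3.2]
gripper_width: 21.8
grasp_force: 59.9
clock: 7.8
position: [469.7, -222.7, 64.9]
ee_rot: [0.722, -0.692, -0.0, 0.0]
contact_force: [0.5, 0.1, -2.9]
gripper_width: 22.0
grasp_force: 59.9
clock: 8.2
position: [469.7, -222.7, 64.0]
ee_rot: [0.722, -0.692, -0.0, 0.0]
contact_force: [0.0, 0.2, -3.6]
gripper_width: 22.0
grasp_force: 59.9
```

```bash
python3 jog.py '0 0 0.5 0 0 0
0 0 0.5 0 0 0
0 0 0.5 0 0 0' && python3 jog.py '0 0 0.5 0 0 0
0 0 0.5 0 0 0
0 0 0.5 0 0 0' && python3 jog.py '0 0 0.5 0 0 0
0 0 0.5 0 0 0
0 0 0.5 0 0 0'
```

```text
clock: 8.5
position: [469.7, -222.7, 63.5]
ee_rot: [0.722, -0.692, -0.0, 0.0]
contact_force: [-0.8, 0.9, -3.4]
gripper_width: 22.3
grasp_force: 59.9
clock: 8.8
position: [469.7, -222.7, 63.0]
ee_rot: [0.722, -0.692, -0.0, 0.0]
contact_force: [-0.1, -0.4, -3.4]
gripper_width: 21.7
grasp_force: 59.9
clock: 9.1
position: [469.7, -222.7, 62.5]
ee_rot: [0.722, -0.692, 0.0, 0.0]
contact_force: [0.1, 0.4, -3.1]
gripper_width: 21.9
grasp_force: 59.9
```

```bash
for i in 1 ; do python3 jog.py '0 0 0.5 0 0 0
0 0 0.5 0 0 0
0 0 0.5 0 0 0' | grep -E "pos|contact"; python3 jog.py '0 0 0.5 0 0 0
0 0 0.5 0 0 0
0 0 0.5 0 0 0'| grep -E "pos|contact"; done; python3 -c "
from h import *
s=arm.read_state();print(s['wrist_torque'])
for n in('top','scene'):cv2.imwrite(f'pics/{n}4.png',optics.get_image(n))
r=lambda i,w,h:cv2.resize(i,(w,h),interpolation=cv2.INTER_CUBIC)
cv2.imwrite('pics/m6.png',r(cv2.imread('pics/scene4.png')[205:275,340:410],700,600))
"
```

```text
position: [469.7, -222.7, 62.0]
contact_force: [0.1, 0.7, -3.1]
position: [469.7, -222.7, 61.5]
contact_force: [0.0, -0.6, -3.1]
[0.02002857 0.02674879 0.02428113]
```

View pics/m6.png

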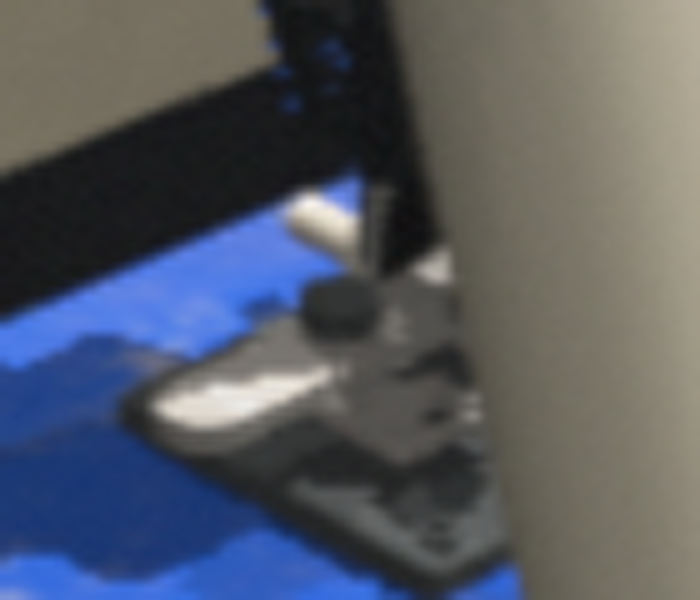

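The strap's tail is at scene (355,252), just above the rest post with its end over the bed. Nothing has touched yet, so I'll keep probing downward.

```bash
python3 jog.py '0 0 0.5 0 0 0
0 0 0.5 0 0 0
0 0 0.5 0 0 0' | grep -E "pos|contact"; python3 jog.py '0 0 0.5 0 0 0
0 0 0.5 0 0 0
0 0 0.5 0 0 0'| grep -E "pos|contact";python3 -c "
from h import *
print(arm.read_state()['wrist_torque'])"
```

```text
position: [469.7, -222.8, 61.4]
contact_force: [-0.8, 0.9, 2.0]
position: [469.7, -222.8, 61.3]
contact_force: [-2.1, 1.5, 5.9]
[0.4810633  0.7396639  0.08034743]
```

```bash
python3 jog.py '0 0 -2.5 0 0 0
0 0 -2.5 0 0 0
5 -0.6 -2.5 0 0 0
10 -0.6 -2.5 0 0 0
15 -0.6 -2.5 0 0 0
20 -0.6 -2.5 0 0 0
20 -0.6 -2.5 0 0 0
20 -0.6 -2.5 0 0 0' && python3 -c "
from h import *
go([472.85,-281.5,63],2.45)"
```

```text
clock: 11.2
position: [471.0, -242.9, 62.9]
ee_rot: [0.722, -0.692, -0.0, 0.0]
contact_force: [-0.1, 1.4, -3.3]
gripper_width: 22.4
grasp_force: 60.0
pos [ 471.  -242.9   62.9] psi -177.63 tilt [-0.0002  0.0001] F [-0.1  1.4 -3.3] w 22.4 grip 60.0 t 11.2
-> [38.6 -0.3 -0.1] [ 0.     0.    -0.001]
```

```bash
python3 jog.py '4 0 0 0 0 0
8 0 0 0 0 0
12 0 0 0 0 0
16 0 0 0 0 0
16 0 0 0 0 0' && python3 jog.py '4 0 0 0 0 0
8 0 0 0 0 0
12 0 0 0 0 0
16 0 0 0 0 0
18 0 0 0 0 0
18 0 0 0 0 0'  && python3 -c "
from h import *
go([472.85,-281.5,63],2.45)"
```

```text
clock: 11.7
position: [471.9, -259.2, 63.0]
ee_rot: [0.722, -0.692, 0.0, -0.0]
contact_force: [0.4, 0.6, -4.0]
gripper_width: 22.3
grasp_force: 60.0
clock: 12.3
position: [472.5, -277.0, 63.0]
ee_rot: [0.722, -0.692, 0.0, -0.0]
contact_force: [-0.2, -0.1, -3.6]
gripper_width: 22.2
grasp_force: 60.0
pos [ 472.5 -277.    63. ] psi -177.62 tilt [ 0. -0.] F [-0.2 -0.1 -3.6] w 22.2 grip 60.0 t 12.3
-> [ 4.5 -0.1 -0. ] [-0.    -0.    -0.001]
```

```bash
python3 jog.py '2 0 0 0 0 0
4.5 0 0 0 0 0
4.5 0 0 0 0 0
4.5 0 0 0 0 0'| grep -E "pos|contact"; python3 jog.py '1 0 0 0 0 0
2 0 0 0 0 0
2 0 0 0 0 0'| grep -E "pos|contact";  python3 jog.py '0.5 0 0 0 0 0
1 0 0 0 0 0
1 0 0 0 0 0'| grep -E "pos|contact"; python3 jog.py '0.5 0 0 0 0 0
0.5 0 0 0 0 0
0.5 0 0 0 0 0'| grep -E "pos|contact"
```

```text
position: [472.7, -281.2, 63.0]
contact_force: [-0.6, 0.7, -4.1]
position: [472.9, -283.2, 63.0]
contact_force: [-0.2, -0.7, -3.7]
position: [472.9, -284.2, 63.0]
contact_force: [0.4, 0.3, -2.4]
position: [472.9, -284.7, 63.0]
contact_force: [-0.3, -0.2, -3.0]
```

```bash
for i in 1; do python3 jog.py '0.5 0 0 0 0 0
0.5 0 0 0 0 0
0.5 0 0 0 0 0'| grep -E "pos|contact"; python3 jog.py '0.5 0 0 0 0 0
0.5 0 0 0 0 0
0.5 0 0 0 0 0'| grep -E "pos|contact"; done
```

```text
position: [472.9, -285.2, 63.0]
contact_force: [-0.0, -0.4, -3.3]
position: [472.9, -285.7, 63.0]
contact_force: [0.3, 0.8, -4.4]
```

```bash
for i in 1; do python3 jog.py '0.5 0 0 0 0 0
0.5 0 0 0 0 0
0.5 0 0 0 0 0'| grep -E "pos|contact"; python3 jog.py '0.5 0 0 0 0 0
0.5 0 0 0 0 0
0.5 0 0 0 0 0'| grep -E "pos|contact"; done
```

```text
position: [472.9, -285.9, 62.9]
contact_force: [-0.4, 2.0, -3.3]
position: [472.8, -286.0, 62.8]
contact_force: [-0.6, 5.8, -2.9]
```

```bash
python3 jog.py '-2 0 0 0 0 0
-3.4 0 0 0 0 0
-3.4 0 1 0 0 0
-3.4 0 1.4 0 0 0
-3.4 0 1.4 0 0 0'| grep -E "pos|contact"; python3 jog.py '0 0 0.5 0 0 0
0 0 0.5 0 0 0
0 0 0.5 0 0 0'| grep -E "pos|contact"
```

```text
position: [472.8, -283.4, 61.6]
contact_force: [0.5, 0.2, -3.5]
position: [472.9, -283.4, 61.4]
contact_force: [-1.3, -1.1, -0.3]
```

```bash
python3 jog.py '0 0 0.3 0 0 0
0 0 0.3 0 0 0
0 0 0.3 0 0 0
0 0 0.3 0 0 0
0 0 0.3 0 0 0' 45; python3 jog.py '0 0 -20 0 0 0
0 0 -60 0 0 0
0 0 -100 0 0 0
0 0 -110 0 0 0
0 0 -110 0 0 0' ; python3 -c "
from h import *
go([649.5,83.3,190],18.4)"
```

```text
clock: 16.1
position: [473.0, -283.3, 60.9]
ee_rot: [0.722, -0.692, 0.0, -0.0]
contact_force: [-0.2, -0.4, -0.3]
gripper_width: 45.4
grasp_force: 0.0
clock: 16.6
position: [473.9, -283.5, 172.9]
ee_rot: [0.722, -0.692, 0.002, -0.001]
contact_force: [-0.6, 0.3, -0.9]
gripper_width: 45.0
grasp_force: 0.0
pos [ 473.9 -283.5  172.9] psi -177.58 tilt [ 0.0048 -0.0013] F [-0.6  0.3 -0.9] w 45.0 grip 0.0 t 16.6
-> [-359.  -191.   -16.7] [-0.004 -0.002 -0.279]
```

```bash
python3 jog.py '-45 0 -17 0 0 0
-90 0 -17 0 0 0
-135 0 -17 0 0 0
-180 0 -17 0 0 0
-225 0 -17 0 0 -0.1
-265 -25 -17 0 0 -0.2
-300 -60 -17 0 0 -0.28
-330 -100 -17 0 0 -0.28
-350 -140 -17 0 0 -0.28
-359 -175 -17 0 0 -0.28' 40; python3 jog.py '0 -16 0 0 0 0
0 -16 0 0 0 0
0 -16 0 0 0 0
0 -16 0 0 0 0' ; python3 -c "
from h import *
go([649.5,83.3,120],18.4)
for n in('top','scene'):cv2.imwrite(f'pics/{n}5.png',optics.get_image(n))
r=lambda i,w,h:cv2.resize(i,(w,h),interpolation=cv2.INTER_CUBIC)
cv2.imwrite('pics/m7.png',np.hstack([r(cv2.imread('pics/top5.png')[225:275,350:440],450,250),r(cv2.imread('pics/scene5.png')[195:260,340:440],350,250)]))"
```

```text
clock: 17.6
position: [633.3, 84.9, 185.0]
ee_rot: [0.812, -0.584, -0.001, 0.001]
contact_force: [1.0, -0.0, 0.6]
gripper_width: 40.0
grasp_force: 0.0
clock: 18.0
position: [646.5, 87.3, 186.9]
ee_rot: [0.811, -0.585, -0.001, 0.001]
contact_force: [-0.7, -0.6, -0.5]
gripper_width: 39.8
grasp_force: 0.0
pos [646.5  87.3 186.9] psi -161.57 tilt [-0.0023 -0.0005] F [-0.7 -0.6 -0.5] w 39.8 grip 0.0 t 18.0
-> [ 4.8 -1.7 66.9] [0.002 0.    0.   ]
```

View pics/m7.png

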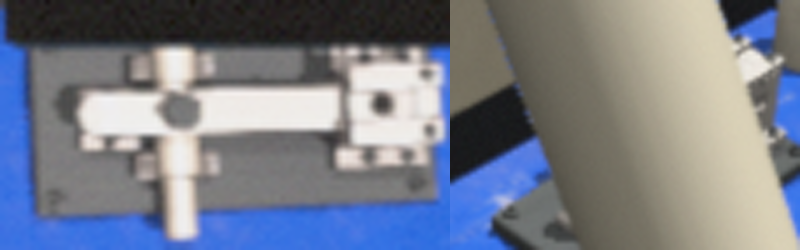

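The top view shows the strap seated in the fork with its bar over the shaft and its tail on the rest post. I'll check the alignment numerically while going down to the pin.

```bash
python3 -c "
from h import *
T=cv2.imread('pics/top5.png').min(2).astype(float)
P=[]
for u in list(range(370,381))+list(range(393,415)):
    c=T[:,u];v=np.arange(240,258)
    th=165
    i=[k for k in range(246,240,-1) if c[k]<th];j=[k for k in range(248,258) if c[k]<th]
    if not i or not j: continue
    a=i[0]+(th-c[i[0]])/(c[i[0]+1]-c[i[0]]);b=j[0]-(th-c[j[0]])/(c[j[0]-1]-c[j[0]])
    P.append(ray('top',(u,(a+b)/2),55)[:2]);print(u,round(b-a,2),P[-1].round(1))
P=np.array(P);f=np.polyfit(P[:,1],P[:,0],1);print(f,np.polyval(f,-353.5),np.polyval(f,-355))
h=ray('top',(425.8,245.2),70);print(h)
"; python3 jog.py '5 -2 30 0 0 0
5 -2 60 0 0 0
5 -2 67 0 0 0
5 -2 67 0 0 0
5 -2 67 0 0 0'; python3 -c "
from h import *
go([649.5,83.3,76],18.4)"
```

```text
370 9.02 [ 470.3 -201. ]
371 8.63 [ 470.7 -203.7]
372 8.67 [ 470.7 -206.5]
373 8.94 [ 470.6 -209.3]
374 11.57 [ 467.  -212.1]
375 11.5 [ 467.  -214.8]
376 11.36 [ 466.9 -217.6]
377 8.87 [ 470.1 -220.4]
378 8.36 [ 470.6 -223.2]
379 8.32 [ 470.7 -225.9]
380 8.35 [ 470.7 -228.7]
393 9.14 [ 472.5 -264.8]
394 9.11 [ 472.7 -267.6]
395 9.04 [ 472.9 -270.3]
396 8.85 [ 473.1 -273.1]
397 8.76 [ 473.2 -275.9]
398 8.64 [ 473.4 -278.7]
399 8.52 [ 473.5 -281.4]
400 8.44 [ 473.5 -284.2]
401 8.36 [ 473.5 -287. ]
402 8.38 [ 473.6 -289.8]
403 8.37 [ 473.6 -292.5]
404 8.36 [ 473.6 -295.3]
405 8.33 [ 473.7 -298.1]
406 8.35 [ 473.6 -300.9]
407 8.37 [ 473.6 -303.6]
408 8.38 [ 473.6 -306.4]
409 8.35 [ 473.6 -309.2]
410 8.36 [ 473.6 -312. ]
411 8.34 [ 473.7 -314.7]
412 8.3 [ 473.8 -317.5]
413 8.37 [ 473.9 -320.3]
414 8.47 [ 474.1 -323.1]
[-4.45173084e-02  4.60259648e+02] 475.9965160603939 476.06329202305716
[ 476.53075416 -352.96622524   70.        ]
clock: 18.6
position: [652.1, 83.9, 122.6]
ee_rot: [0.811, -0.584, 0.001, -0.001]
contact_force: [-0.1, 0.0, -0.2]
gripper_width: 40.3
grasp_force: 0.0
pos [652.1  83.9 122.6] psi -161.52 tilt [0.0027 0.0003] F [-0.1  0.  -0.2] w 40.3 grip 0.0 t 18.6
-> [-0.3  2.8 46.6] [-0.003 -0.001  0.001]
```

```bash
python3 jog.py '0 2.8 25 0 0 0
0 2.8 40 0 0 0
0 2.8 46 0 0 0
0 2.8 46 0 0 0
0 2.8 46 0 0 0' 40; python3 -c "
from h import *
go([649.5,83.3,76],18.4)
for n in('top','scene'):cv2.imwrite(f'pics/{n}6.png',optics.get_image(n))
r=lambda i,w,h:cv2.resize(i,(w,h),interpolation=cv2.INTER_CUBIC)
cv2.imwrite('pics/m8.png',r(cv2.imread('pics/scene6.png')[215:275,200:280],640,480))"
```

```text
clock: 19.1
position: [649.7, 83.2, 76.5]
ee_rot: [0.811, -0.584, 0.001, -0.001]
contact_force: [0.0, -0.7, -0.1]
gripper_width: 40.0
grasp_force: 0.0
pos [649.7  83.2  76.5] psi -161.52 tilt [0.0028 0.0006] F [ 0.  -0.7 -0.1] w 40.0 grip 0.0 t 19.1
-> [-0.2  0.1  0.5] [-0.003 -0.     0.001]
```

View pics/m8.png

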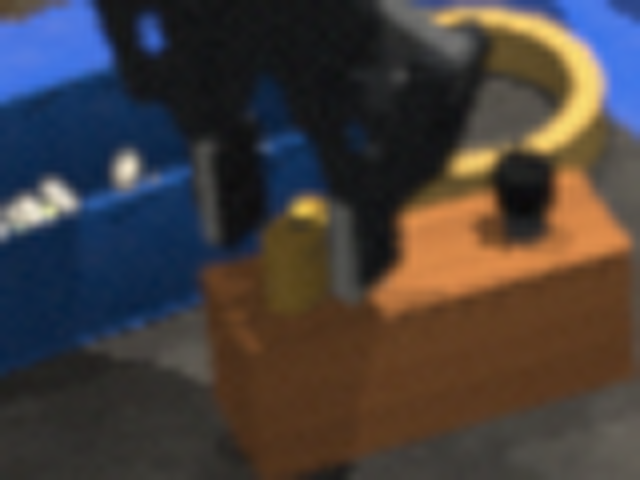

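The fingers stand either side of the brass head at scene (237,246), and the dowel is clear. I'm closing the gripper.

```bash
python3 jog.py '0 0 -1 0 0 0
0 0 -1 0 0 0
0 0 -1 0 0 0
0 0 -1 0 0 0
0 0 -1 0 0 0
0 0 -1 0 0 0
0 0 -1 0 0 0' 5; python3 -c "
from h import *
go([649.5,83.3,160],18.4);print(arm.read_state()['wrist_torque'])"
```

```text
clock: 19.9
position: [649.2, 83.0, 76.9]
ee_rot: [0.811, -0.584, 0.001, -0.001]
contact_force: [0.1, 0.6, 5.0]
gripper_width: 12.4
grasp_force: 60.3
pos [649.2  83.   76.9] psi -161.52 tilt [0.0017 0.0002] F [0.1 0.6 5. ] w 12.4 grip 60.3 t 19.9
-> [ -0.2  -0.5 -83.1] [-0.002 -0.     0.001]
[ 0.11926855  0.25378702 -0.05212055]
```

```bash
python3 jog.py '0 0 -15 0 0 0
0 0 -35 0 0 0
0 0 -60 0 0 0
0 0 -90 0 0 0
0 0 -105 0 0 0
0 0 -105 0 0 0
0 0 -105 0 0 0'; python3 -c "
from h import *
go([474,-20,182],2.4)"
```

```text
clock: 20.6
position: [647.8, 82.7, 180.2]
ee_rot: [0.811, -0.585, -0.001, 0.0]
contact_force: [-0.6, -1.1, -1.2]
gripper_width: 12.3
grasp_force: 59.8
pos [647.8  82.7 180.2] psi -161.58 tilt [-0.0017  0.0003] F [-0.6 -1.1 -1.2] w 12.3 grip 59.8 t 20.6
-> [ 42.6 197.3  -1.5] [0.002 0.001 0.28 ]
```

```bash
python3 jog.py '6 30 -2 0 0 0
14 65 -2 0 0 0.07
22 105 -2 0 0 0.14
31 145 -2 0 0 0.21
39 180 -2 0 0 0.28
43 197 -2 0 0 0.28
43 197 -2 0 0 0.28'; python3 -c "
from h import *
go([476.2,-354.2,182],2.4)"
```

```text
clock: 21.3
position: [471.9, -21.6, 181.5]
ee_rot: [0.721, -0.693, -0.001, 0.002]
contact_force: [0.1, -0.3, -0.7]
gripper_width: 12.4
grasp_force: 59.8
pos [471.9 -21.6 181.5] psi -177.69 tilt [-0.0046 -0.0005] F [ 0.1 -0.3 -0.7] w 12.4 grip 59.8 t 21.3
-> [ 3.325e+02  9.100e+00 -3.000e-01] [ 0.005 -0.    -0.002]
```

```bash
python3 jog.py '25 1 0 0 0 0
65 2 0 0 0 0
105 3 0 0 0 0
145 4 0 0 0 0
185 5 0 0 0 0
225 6 0 0 0 0
265 7 0 0 0 0
300 8 0 0 0 0
325 9 0 0 0 0
332 9 0 0 0 0'; python3 jog.py '0 0 25 0 0 0
0 0 25 0 0 0
0 0 25 0 0 0
0 0 25 0 0 0';python3 -c "
from h import *
go([476.2,-354.2,150],2.4)
for n in('top','scene'):cv2.imwrite(f'pics/{n}7.png',optics.get_image(n))
r=lambda i,w,h:cv2.resize(i,(w,h),interpolation=cv2.INTER_CUBIC)
cv2.imwrite('pics/m9.png',np.hstack([r(cv2.imread('pics/top7.png')[210:280,345:445],400,280),r(cv2.imread('pics/scene7.png')[130:240,360:480],400,366)[:280]]))
p=np.array(arm.read_state()['position']);print(proj('scene',[p,p-[0,0,71]]))"
```

```text
clock: 22.3
position: [480.3, -354.5, 180.8]
ee_rot: [0.721, -0.693, -0.001, 0.001]
contact_force: [0.0, 0.0, -0.8]
gripper_width: 11.9
grasp_force: 59.7
clock: 22.7
position: [481.1, -352.1, 158.5]
ee_rot: [0.722, -0.692, 0.001, 0.0]
contact_force: [-0.7, -1.3, -0.8]
gripper_width: 12.3
grasp_force: 59.7
pos [ 481.1 -352.1  158.5] psi -177.52 tilt [ 0.0007 -0.0007] F [-0.7 -1.3 -0.8] w 12.3 grip 59.7 t 22.7
-> [1.9 4.9 8.5] [-0.001 -0.001  0.001]
[[421.88099992 181.84626155]
 [418.56316402 206.07775133]]
```

View pics/m9.png

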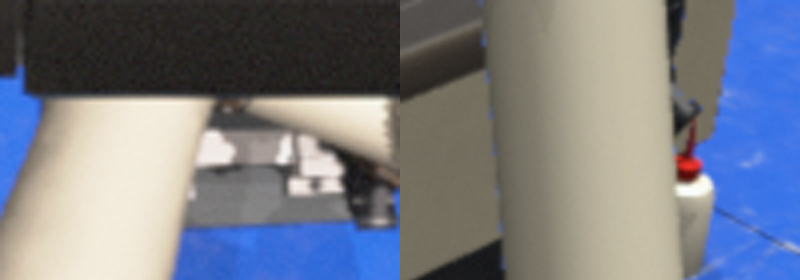

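Both views are blocked by the arm here, since only the fork's edge shows at top (423,247). I'll insert by force feedback.

```bash
python3 jog.py '2.5 4.9 5 0 0 0
2.5 4.9 13 0 0 0
2.5 4.9 13 0 0 0
2.5 4.9 13 0 0 0
2.5 4.9 13 0 0 0';python3 -c "
from h import *
go([476.2,-354.9,130],2.4)"
```

```text
clock: 23.3
position: [475.6, -355.2, 144.9]
ee_rot: [0.722, -0.692, 0.0, 0.0]
contact_force: [0.5, 0.5, 0.1]
gripper_width: 12.4
grasp_force: 59.8
pos [ 475.6 -355.2  144.9] psi -177.59 tilt [ 0.0001 -0.0002] F [0.5 0.5 0.1] w 12.4 grip 59.8 t 23.3
-> [-0.2 -0.6 14.9] [-0. -0.  0.]
```

```bash
python3 jog.py '-0.2 -0.6 2 0 0 0
-0.2 -0.6 4 0 0 0
-0.2 -0.6 6 0 0 0
-0.2 -0.6 6 0 0 0'|grep -E "pos|cont"; python3 jog.py '0 0 2 0 0 0
0 0 4 0 0 0
0 0 4 0 0 0'|grep -E "pos|cont"
```

```text
position: [475.9, -354.7, 138.4]
contact_force: [-0.4, -0.2, -0.2]
position: [475.9, -354.7, 134.4]
contact_force: [0.2, -0.1, -1.0]
```

```bash
for i in 1;do python3 jog.py '0 0 2 0 0 0
0 0 4 0 0 0
0 0 4 0 0 0'|grep -E "pos|cont"; python3 jog.py '0 0 2 0 0 0
0 0 4 0 0 0
0 0 4 0 0 0'|grep -E "pos|cont";python3 jog.py '0 0 2 0 0 0
0 0 4 0 0 0
0 0 4 0 0 0'|grep -E "pos|cont";done
```

```text
position: [475.9, -354.7, 130.4]
contact_force: [-0.4, 0.1, -0.8]
position: [475.9, -354.7, 126.4]
contact_force: [-1.0, -0.6, -0.8]
position: [476.0, -354.8, 122.4]
contact_force: [-0.6, 0.1, -1.1]
```

```bash
for i in 1;do python3 jog.py '0 0 2 0 0 0
0 0 4 0 0 0
0 0 4 0 0 0'|grep -E "pos|cont"; python3 jog.py '0 0 2 0 0 0
0 0 4 0 0 0
0 0 4 0 0 0'|grep -E "pos|cont";python3 jog.py '0 0 2 0 0 0
0 0 4 0 0 0
0 0 4 0 0 0'|grep -E "pos|cont";done
```

```text
position: [476.0, -354.8, 118.4]
contact_force: [-0.7, -0.4, -0.8]
position: [476.0, -354.8, 114.5]
contact_force: [-1.9, -0.1, -1.3]
position: [475.9, -355.0, 110.5]
contact_force: [-1.0, -0.6, -0.3]
```

```bash
for i in 1;do python3 jog.py '0 0 2 0 0 0
0 0 4 0 0 0
0 0 4 0 0 0'|grep -E "pos|cont"; python3 jog.py '0 0 2 0 0 0
0 0 4 0 0 0
0 0 4 0 0 0'|grep -E "pos|cont";python3 jog.py '0 0 1 0 0 0
0 0 2 0 0 0
0 0 2 0 0 0'|grep -E "pos|cont";python3 jog.py '0 0 1 0 0 0
0 0 2 0 0 0
0 0 2 0 0 0'|grep -E "pos|cont";done
```

```text
position: [476.0, -354.9, 106.5]
contact_force: [-0.8, -0.7, -1.5]
position: [476.1, -354.7, 102.4]
contact_force: [-2.0, -0.4, -1.5]
position: [476.1, -354.8, 100.7]
contact_force: [-1.0, -0.6, -0.5]
position: [476.1, -354.8, 98.6]
contact_force: [-1.2, -0.6, -1.0]
```

```bash
for i in 1;do python3 jog.py '0 0 1 0 0 0
0 0 2 0 0 0
0 0 2 0 0 0'|grep -E "pos|cont";python3 jog.py '0 0 1 0 0 0
0 0 1 0 0 0
0 0 1 0 0 0'|grep -E "pos|cont";python3 jog.py '0 0 1 0 0 0
0 0 1 0 0 0
0 0 1 0 0 0'|grep -E "pos|cont";done
```

```text
position: [476.1, -354.8, 96.6]
contact_force: [-1.8, -0.8, -0.5]
position: [476.1, -354.8, 95.7]
contact_force: [-0.9, -0.0, -0.7]
position: [476.1, -354.8, 94.7]
contact_force: [-0.4, -0.8, -1.0]
```

```bash
for i in 1;do python3 jog.py '0 0 0.5 0 0 0
0 0 1 0 0 0
0 0 1 0 0 0'|grep -E "pos|cont";python3 jog.py '0 0 0.5 0 0 0
0 0 1 0 0 0
0 0 1 0 0 0'|grep -E "pos|cont";done
```

```text
position: [476.1, -354.8, 94.2]
contact_force: [-1.9, 0.2, 2.1]
position: [476.1, -354.9, 94.1]
contact_force: [-2.7, 2.6, 7.9]
```

```bash
python3 jog.py '0 0 0.7 0 0 0
0 0 0.7 0 0 0
0 0 0.7 0 0 0'|grep -E "pos|cont"; python3 jog.py '0 0 -1 0 0 0
0 0 -1 0 0 0
0 0 -1 0 0 0
0 0 -1 0 0 0
0 0 -1 0 0 0' 40; python3 jog.py '0 0 -10 0 0 0
0 0 -30 0 0 0
0 0 -70 0 0 0
0 0 -110 0 0 0
0 0 -120 0 0 0
0 0 -120 0 0 0'; python3 jog.py '-45 0 0 0 0 0
-90 0 0 0 0 0
-135 0 0 0 0 0
-180 0 0 0 0 0
-225 0 0 0 0 0
-270 0 0 0 0 0
-315 0 0 0 0 0
-360 0 0 0 0 0
-400 0 0 0 0 0
-400 0 0 0 0 0'; python3 jog.py '-30 0 0 0 0 0
-60 0 0 0 0 0
-60 0 0 0 0 0
-60 0 0 0 0 0';python3 -c "
from h import *
for n in('top','scene'):cv2.imwrite(f'pics/{n}8.png',optics.get_image(n))
r=lambda i,w,h:cv2.resize(i,(w,h),interpolation=cv2.INTER_CUBIC)
cv2.imwrite('pics/m10.png',np.vstack([np.hstack([r(cv2.imread('pics/top8.png')[225:285,350:450],500,300),r(cv2.imread('pics/scene8.png')[190:250,380:440],300,300)]),np.hstack([r(cv2.imread('pics/top8.png')[120:290,160:340],317,300),r(cv2.imread('pics/scene8.png')[180:300,330:523],483,300)])]))"
```

```text
position: [476.1, -354.9, 94.1]
contact_force: [-4.5, 2.9, 10.5]
clock: 29.3
position: [476.2, -354.9, 92.8]
ee_rot: [0.722, -0.692, -0.0, 0.0]
contact_force: [0.6, 0.3, -0.3]
gripper_width: 39.9
grasp_force: 0.0
clock: 29.9
position: [477.2, -355.3, 216.2]
ee_rot: [0.722, -0.692, 0.003, -0.001]
contact_force: [0.3, 0.3, -0.3]
gripper_width: 40.2
grasp_force: 0.0
clock: 30.9
position: [458.6, 48.1, 212.0]
ee_rot: [0.724, -0.69, -0.001, 0.001]
contact_force: [-0.1, -1.1, 0.3]
gripper_width: 40.3
grasp_force: 0.0
clock: 31.3
position: [456.1, 104.3, 212.0]
ee_rot: [0.722, -0.692, -0.0, 0.001]
contact_force: [-0.4, 0.8, 0.2]
gripper_width: 40.1
grasp_force: 0.0
```

View pics/m10.png

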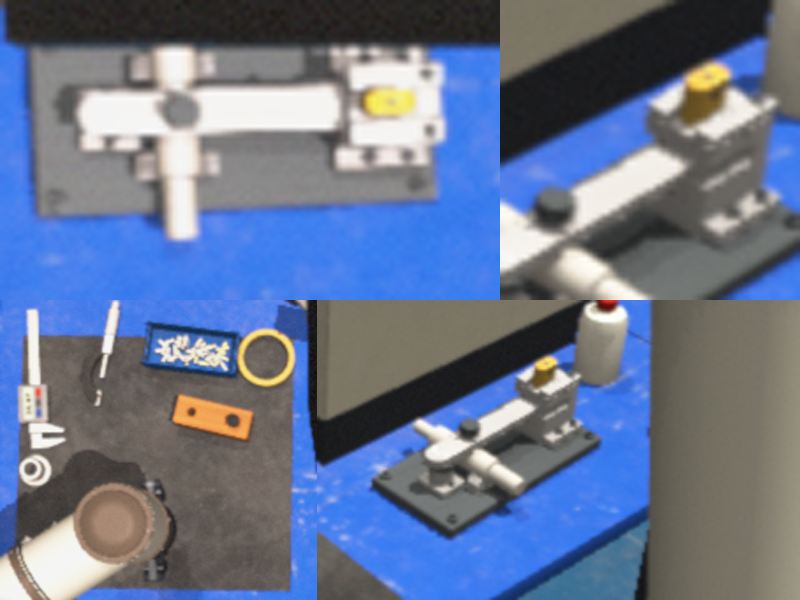

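The strap is in the fork, and the brass head sits in the slot along the strap at top (427.4,244.8), scene (421.2,204.2). The dowel is still in its block. I'll check the head's height, then hand in.

```bash
python3 -c "
from h import *
print(tri((427.4,244.8),(421.2,204.2)), proj('scene',[476,-353.6,94]),proj('scene',[476,-353.6,100]))
print(arm.job_done())"
```

```text
(array([ 475.8, -353.2,   95.8]), array([ 0.32,  0.35, -0.44, -0.01])) [[420.71020255 204.70573966]] [[420.98951163 202.7016819 ]]
the job is handed in; nothing more can be done
None
```

The job is handed in: the strap is in the fork and on the rest post, the hinge pin's head is home in the slot (top measured at about z = 96 mm, 94 expected), and the dowel is still in its block.

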